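# Load the controller rack, shut its guard and scan it in

### The job

Slide the clear guard on top of the controller rack fully open, push every I/O module that stands on the bench all the way down into a free slot of the rack (any slot, either way round), and slide the guard fully shut again. Then pick up the yellow hand scanner, aim its nose squarely at the middle of the bar label under the red hood, on the rack's side that faces the robot, from about 6 cm away and hold it steady for two seconds, and lay it back, right way up, in the middle of its mat. Leave the multimeter, the screwdriver and the phone alone.

Things in the scene. Friction and masses are not known exactly. Their poses are not given: they have to be found in the camera images.
- rack: Off-white fixed rack, 124 (x) x 500 (y) x 115 mm high. Origin: centre of its underside; x points away from the robot, y along its length. -y half: closed power supply, top at 90 mm, fittings to 102; +y half: card bay with three slots open upwards. Long side walls rise to 115 mm, inner faces 100 mm apart above the slots; the +y end is open above 66 mm. Place and yaw vary.
- guard (a joint): Guard position in m: 0 = fully shut over the card bay, 0.25 = fully open over the power supply; opens along the rack's -y. Starts between 0 and 0.06. End stops; stays where left; 2 to 5 N to slide. Clear sheet 124 x 250 x 5 mm with a yellow frame, underside 117 mm above the bench, a black upright grip fin at its middle.
- guard_handle (a point): Point on the guard's black grip fin, moving with it, 147 mm above the bench. The fin is 60 mm long along the rack's x, 16 mm thick along the rack's y (the sliding direction) and rises from the sheet (122 mm) to 167 mm above the bench. Axes as the rack's.
- slot0 (a point): Centre of the floor of slot 0, 20 mm above the bench, at y = 55 mm in the rack's frame (slots are 70 mm apart). Axes as the rack's. The slot is 83 mm (x) by 47 mm (y) inside, straight from its floor to 66 mm above the bench, then an orange lip widens 6 mm on each side up to 76 mm. Empty at the start.
- slot1 (a point): Centre of the floor of slot 1, 20 mm above the bench, at y = 125 mm in the rack's frame (slots are 70 mm apart). Axes as the rack's. The slot is 83 mm (x) by 47 mm (y) inside, straight from its floor to 66 mm above the bench, then an orange lip widens 6 mm on each side up to 76 mm. Empty at the start.
- slot2 (a point): Centre of the floor of slot 2, 20 mm above the bench, at y = 195 mm in the rack's frame (slots are 70 mm apart). Axes as the rack's. The slot is 83 mm (x) by 47 mm (y) inside, straight from its floor to 66 mm above the bench, then an orange lip widens 6 mm on each side up to 76 mm. Empty at the start.
- module_a: I/O module, loose, 210-420 g, on the bench or absent (2 or 3 are there). Grey body on a heavy metal foot, 80 (x) x 44 (y) x 60 mm high with a blue grip tab on top, 50 (x) x 14 (y) mm, from 60 to 90 mm above its underside. Origin: centre of its underside; z up, x along its long side. Seated: origin at a slot's floor centre, x along the rack's x, either way round; one left high blocks the guard.
- module_b: I/O module, loose, 210-420 g, on the bench or absent (2 or 3 are there). Grey body on a heavy metal foot, 80 (x) x 44 (y) x 60 mm high with an orange grip tab on top, 50 (x) x 14 (y) mm, from 60 to 90 mm above its underside. Origin: centre of its underside; z up, x along its long side. Seated: origin at a slot's floor centre, x along the rack's x, either way round; one left high blocks the guard.
- module_c: I/O module, loose, 210-420 g, on the bench or absent (2 or 3 are there). Grey body on a heavy metal foot, 80 (x) x 44 (y) x 60 mm high with a green grip tab on top, 50 (x) x 14 (y) mm, from 60 to 90 mm above its underside. Origin: centre of its underside; z up, x along its long side. Seated: origin at a slot's floor centre, x along the rack's x, either way round; one left high blocks the guard.
- scanner: Yellow in-line hand scanner, loose, 170-350 g, 130 (x) x 44 (y) x 38 mm high, lying on its mat. Origin: centre of its underside; z up, x towards its black nose with the red window. Balanced at the origin; grip it there across its 44 mm width. It reads along its +x, out of the nose.
- scanner_nose (a point): Centre of the scanner's nose window, 65 mm ahead (x) of the scanner's origin and 19 mm above its underside. Axes as the scanner's.
- label (a point): Middle of the white label with black bars (80 x 50 mm) on the rack's upright side facing the robot, 70 mm above the bench, at y = -125 mm in the rack's frame. A red hood, 84 mm long (y), juts out 22 mm above it, underside 101 mm above the bench. Axes as the rack's: x points into the rack, so the scanner's x must point along it.
- mat: Blue bench mat, fixed, 200 (x) x 130 (y) x 3 mm, where the scanner lives. Origin: centre of its underside on the bench.
- multimeter: Bystander: orange multimeter 170 x 85 x 38 mm, loose. Origin: centre of its underside. Leave alone.
- screwdriver: Bystander: red-handled screwdriver, 200 mm long, lying on the bench. Leave alone.
- phone: Bystander: black phone 155 x 75 x 9 mm lying on the bench. Leave alone.

How it is judged:
On the way, in this order (a step that is already met when the one before it is completed fails the run):
1. the guard is slid fully open (value of joint guard above 0.235 m), for 0.1 s.
2. every module present is fully down in a slot (((horizontal distance between module_a and slot0 below 0.006 m and z of module_a in the frame of slot0 below 0.006 m and angle between module_a's own z axis and vertical below 0.08 rad) or (horizontal distance between module_a and slot1 below 0.006 m and z of module_a in the frame of slot1 below 0.006 m and angle between module_a's own z axis and vertical below 0.08 rad) or (horizontal distance between module_a and slot2 below 0.006 m and z of module_a in the frame of slot2 below 0.006 m and angle between module_a's own z axis and vertical below 0.08 rad)) and ((horizontal distance between module_b and slot0 below 0.006 m and z of module_b in the frame of slot0 below 0.006 m and angle between module_b's own z axis and vertical below 0.08 rad) or (horizontal distance between module_b and slot1 below 0.006 m and z of module_b in the frame of slot1 below 0.006 m and angle between module_b's own z axis and vertical below 0.08 rad) or (horizontal distance between module_b and slot2 below 0.006 m and z of module_b in the frame of slot2 below 0.006 m and angle between module_b's own z axis and vertical below 0.08 rad)) and ((horizontal distance between module_c and slot0 below 0.006 m and z of module_c in the frame of slot0 below 0.006 m and angle between module_c's own z axis and vertical below 0.08 rad) or (horizontal distance between module_c and slot1 below 0.006 m and z of module_c in the frame of slot1 below 0.006 m and angle between module_c's own z axis and vertical below 0.08 rad) or (horizontal distance between module_c and slot2 below 0.006 m and z of module_c in the frame of slot2 below 0.006 m and angle between module_c's own z axis and vertical below 0.08 rad))), for 0.2 s.
3. the guard is slid fully shut over the loaded modules (all of step 2 and value of joint guard below 0.01 m), for 0.2 s.
4. the scanner, held up off the mat, points squarely at the middle of the label, its nose 3 to 10 cm from it, and is held steady for one second, the guard still shut (value of joint guard below 0.01 m and x of scanner_nose in the frame of label between -0.1 and -0.03 m and y of scanner_nose in the frame of label between -0.02 and 0.02 m and z of scanner_nose in the frame of label between -0.02 and 0.02 m and angle between the x axis of scanner and the x axis of rack, either way round below 0.2 rad and linear speed of scanner below 0.03 m/s), for 1 s.
At the end, for the whole second after the job is handed in: Every module present is within 6 mm of a slot's floor centre and not tilted, the guard is within 10 mm of fully shut, and the scanner rests right way up on its mat, its centre within 40 mm of the mat's centre (all of step 3 and horizontal distance between scanner and mat below 0.04 m and z of scanner in the frame of mat below 0.01 m and angle between scanner's own z axis and vertical below 0.15 rad and linear speed of scanner below 0.02 m/s); the robot touches nothing.
It fails at once if the multimeter is moved by more than 3 cm (distance of multimeter from where it was at the start of the episode above 0.03 m).
It fails at once if the screwdriver is moved by more than 3 cm (distance of screwdriver from where it was at the start of the episode above 0.03 m).
It fails at once if the phone is moved by more than 3 cm (distance of phone from where it was at the start of the episode above 0.03 m).
Of module_a, module_b, module_c only 2 to 3 are there at a start; the rules pass over those that are not, and their reading is None.
At some moment in a run one of module_a, module_b, module_c, scanner may be knocked a few centimetres aside while the robot is not near it.
It also fails if it takes over 210 s, if anything falls off the work surface, if the arm or the gripper's body presses on something with over 40 N, if the wrist force passes 120 N, or if a joint passes its speed limit or range.

### The arm

A 6-joint arm with a two-finger parallel gripper is mounted at the origin on the work surface. World frame = base frame: x ahead of the robot, y to its left, z up, the work surface at z = 0. Lengths are in m, angles in rad, forces in N, time in s.
With the tool pointing down it reaches from about 0.275 to 1 m from the base axis. Payload 8.4 kg.
Tool frame: the origin (TCP) lies at the very end of the fingers, on their centre line; the grasp point (between the pads) lies 19 mm behind it (manip.hold_point_z is the distance from the TCP to the grasp point, in m); z points along the fingers, y is the line along which they close (so a half turn about z gives the same grasp; the last joint's range is limited). The gripper opens to 85 mm and grips with 20 to 120 N. Pads are 22 mm wide; open, the fingers measure 114 mm over their backs; the gripper's body (76 mm by 85 mm) begins 54 mm behind the grasp point. The pads swing forward as they close: fully open they stand 13 mm farther back than shut.
Start: joints at [-1.194, 0.353, 1.633, -0, 1.155, -0.002], TCP at [0.231, -0.581, 0.231] pointing down, gripper open.
Joint ranges: [-2.63, 2.63], [-0.92, 2.1], [0.06, 2.66], [-1.3, 4.44], [0, 2.69], [-3.02, 3.02]. Speed limits (rad/s): [2.22, 2.22, 2.79, 3.14, 3.14, 3.14].

### API

Orientations are given as [roll, pitch, yaw] about the fixed x, y, z axes, in that order (R = Rz(yaw) Ry(pitch) Rx(roll)).
In Python, from bench import manip, viewer gives the robot as it stands.
- The arm moves only by the tool step_arm, never from a script. Its argument "deltas" is a list of rows, each a list of 3 entries, a list of its own where there are three numbers: the closure, from 0 (fully open) to 1 (shut), then the shift along the tool's x, y, z in m, then the turn, a rotation vector about the tool's x, y, z in rad. In form: [[claw, [x, y, z], [ax, ay, az]], ...]. A call has 1 to 12 rows; each row is the pose to reach, as a shift and turn from the pose commanded when the call began, along the tool's axes at that moment; what a row does not reach only later rows make up. A row lasts 1/10 s, in which the tool goes at most 50 mm and 8.59 degrees, less where a joint would pass 70% of its speed; a pose out of reach is approached as far as the arm can. A call with a gripper value outside its range is refused whole. The fingers move at their own pace and stop on an object; "newtons" is the grip in N (left out, the last holds). Time passes only in rows, so rows that repeat a pose let the fingers close. It gives the time, the measured TCP pose, the force, the opening and the grip force at its end, in the units of the state.
- manip.get_state(): the state, without advancing time (a new reading comes with each control period).
- viewer.grab_frame(name): name is "side" or "top" or "wrist"; returns a dict with "color" (384x512x3 uint8, red, green, blue), "vertical_fov" (degrees; the focal length in pixels is half the picture's height over the tangent of half this angle, whatever the lens; pixels are square), "cx", "cy" (the principal point, pixels), "R" (3x3) and "t" (3): a world point X has camera coordinates R X + t; the wrist camera has in their place "hand_eye" (4x4, takes a point from camera to tool coordinates, whose origin is the TCP and whose axes are the flange's). Camera axes: x right, y down, z forward; pixel columns grow to the right and rows downward; lengths in m; the calibration is good to about 2 mm. The wrist camera is an equidistant fisheye: a pixel r from the principal point sees the ray r / f radians off the axis. A picture is of the moment at which its call begins: read the wrist's pose just before it. There is no depth.
- manip.hand_in(): hands the job in; it is judged then, once.
The state is a dict: "clock": time; "joint_pos": joint angles; "qd": joint speeds; "joint_efforts": joint torques, N m; "tool_pos": TCP position; "eef_rot": TCP orientation; "ft_force": force on the tool from outside, world axes, zero at the start; "wrist_torque": the same for the moment, N m; "gripper_width": finger opening in m; "grip_force": force on a finger pad.
Only numpy, scipy, OpenCV 4.12 (cv2) and the standard library are available. Lean on these libraries where they do the work, as an engineer would, in place of code of your own. Each camera call takes 0.05 s, during which the arm holds its last target. There are 200 camera calls.

## Working session

There is one attempt and no reset: what is moved stays moved. The work goes in short steps, Python scripts to look and compute and a tool call to move; the robot and the scene stay as the last step left them, time stands still between calls to the robot, and variables do not carry over. Pictures are saved under pics/ and viewed, at most 14 in all, crops included, and the job is handed in when it is done.

Besides the shell and the picture viewer there is one more tool, called after "Call:" as name(argument=value, ...), one argument or row to a line, values as JSON. step_arm: Moves the arm, as the interface text tells. Its arguments: {"type":"object","properties":{"deltas":{"type":"array"},"newtons":{"type":"number"}},"required":["deltas"]}

```bash
ls; mkdir -p pics; python3 - <<'E'
from bench import manip, viewer
import cv2
print(manip.get_state())
for n in ("side","top","wrist"):
    f=viewer.grab_frame(n); cv2.imwrite(f"pics/{n}0.png",cv2.cvtColor(f["color"],cv2.COLOR_RGB2BGR))
    print(n,{k:v for k,v in f.items() if k!="color"})
a=cv2.imread("pics/top0.png");cv2.imwrite("pics/top0b.png",cv2.resize(a,(800,600),interpolation=cv2.INTER_CUBIC))
a=cv2.imread("pics/side0.png");cv2.imwrite("pics/side0b.png",cv2.resize(a,(800,600),interpolation=cv2.INTER_CUBIC))
E
```

```text
pics
{'clock': 0.0, 'joint_pos': array([-1.19443530e+00,  3.53645777e-01,  1.63412237e+00,  1.31370308e-05,
        1.15524369e+00, -2.38280967e-03]), 'qd': array([ 0.00149503, -0.00081431,  0.00018703,  0.00063712,  0.00050073,
       -0.00046812]), 'joint_efforts': array([-6.70223690e-04, -6.05234528e+01, -3.42072880e+01, -2.69420752e-05,
        9.18581849e-03,  5.87836809e-06]), 'tool_pos': array([ 0.23093194, -0.58025055,  0.23056822]), 'eef_rot': array([-3.14017351e+00, -1.53930411e-05,  3.78738510e-01]), 'ft_force': array([0.14878946, 0.25373815, 0.20646124]), 'wrist_torque': array([0.03316569, 0.00998143, 0.07605157]), 'grip_force': 0.0, 'gripper_width': 0.08561438420254941}
side {'vertical_fov': 53.25673846311155, 'cx': 249.7069092955656, 'cy': 199.25397537189738, 'R': array([[-9.93556353e-01, -1.13339172e-01, -7.94293004e-05],
       [-5.94792603e-02,  5.22004699e-01, -8.50866213e-01],
       [ 9.64779349e-02, -8.45378806e-01, -5.25382415e-01]]), 't': array([0.44089513, 0.11577883, 1.39380791])}
top {'vertical_fov': 43.53822159647861, 'cx': 252.07885003120288, 'cy': 188.47741598436394, 'R': array([[ 0.02347822, -0.99971403, -0.00454134],
       [-0.98874808, -0.02254891, -0.14788095],
       [ 0.14773626,  0.00796222, -0.98899474]]), 't': array([1.59244539e-04, 4.50815765e-01, 1.83754229e+00])}
wrist {'vertical_fov': 65.70646984690485, 'cx': 253.03028840244784, 'cy': 192.2063359295998, 'hand_eye': array([[ 8.86791868e-04, -9.49915101e-01, -3.12506823e-01,
         7.96500328e-02],
       [ 9.99999594e-01,  8.91802303e-04,  1.26893337e-04,
         2.90564270e-04],
       [ 1.58156408e-04, -3.12506809e-01,  9.49915506e-01,
        -1.43200297e-01],
       [ 0.00000000e+00,  0.00000000e+00,  0.00000000e+00,
         1.00000000e+00]])}
```

View pics/top0b.png

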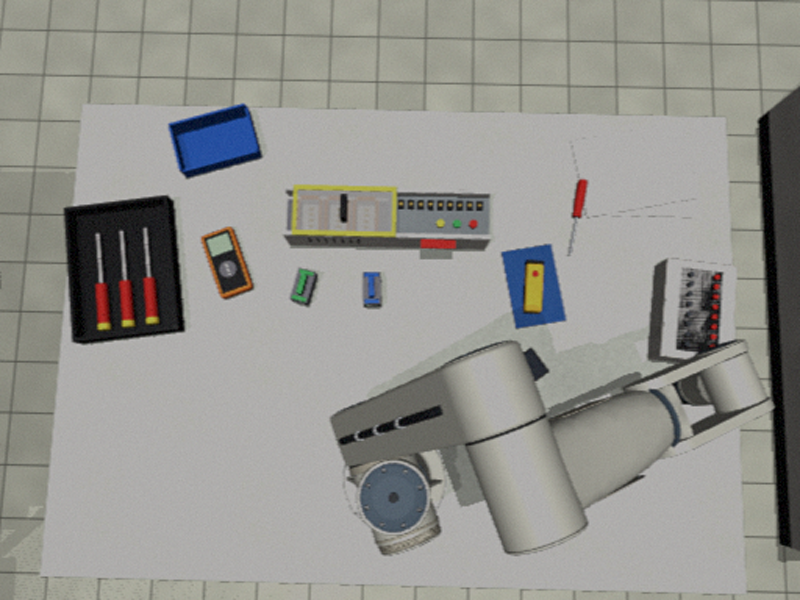

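View pics/side0b.png

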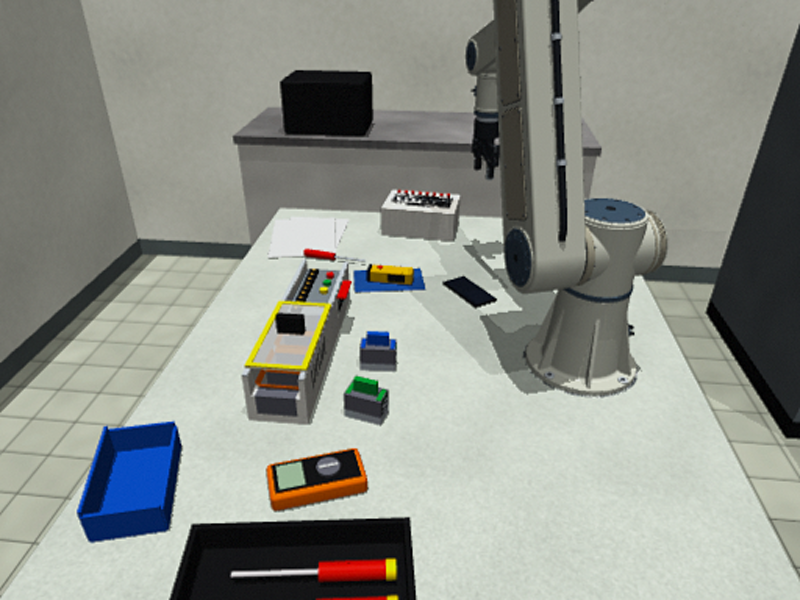

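The top view shows the rack at (285–490, 185–250). The guard is nearly shut, with its fin at (344, 207). Green module is at (304, 287), blue module at (372, 289), scanner on the mat at (534, 287), multimeter at (228, 262). The side view confirms two modules, and the scanner's black nose is toward the +y side of the picture.

```bash
cat > h.py <<'E'
import numpy as np, cv2
from scipy.spatial.transform import Rotation as Ro
from bench import manip, viewer
HSV=dict(yellow=((22,120,90),(34,255,255)),green=((45,120,50),(75,255,255)),blue=((100,120,60),(122,255,255)),red=((0,150,90),(6,255,255)),black=((0,0,0),(180,255,45)))
def grab(n,save=None):
    s=manip.get_state(); f=viewer.grab_frame(n)
    f["f"]=192/np.tan(np.radians(f["vertical_fov"])/2); f["n"]=n
    if n=="wrist":
        T=np.eye(4);T[:3,:3]=Ro.from_euler("xyz",s["eef_rot"]).as_matrix();T[:3,3]=s["tool_pos"]
        W=T@f["hand_eye"]; f["R"]=W[:3,:3].T; f["t"]=-f["R"]@W[:3,3]
    f["bgr"]=cv2.cvtColor(f["color"],cv2.COLOR_RGB2BGR)
    if save: cv2.imwrite("pics/"+save,f["bgr"])
    return f
def ray(f,p):
    p=np.atleast_2d(p)-[f["cx"],f["cy"]]; r=np.linalg.norm(p,axis=1)
    if f["n"]=="wrist":
        th=r/f["f"]; k=np.where(r>1e-9,np.sin(th)/np.maximum(r,1e-9),0); d=np.c_[p*k[:,None],np.cos(th)]
    else: d=np.c_[p/f["f"],np.ones(len(p))]
    d/=np.linalg.norm(d,axis=1)[:,None]
    return -f["R"].T@f["t"], d@f["R"]
def plane(f,p,z):
    c,d=ray(f,p); return c+d*((z-c[2])/d[:,2])[:,None]
def proj(f,X):
    q=np.atleast_2d(X)@f["R"].T+f["t"]
    if f["n"]=="wrist":
        r=np.linalg.norm(q[:,:2],axis=1);k=f["f"]*np.arctan2(r,q[:,2])/np.maximum(r,1e-9)
        return q[:,:2]*k[:,None]+[f["cx"],f["cy"]]
    return q[:,:2]/q[:,2:]*f["f"]+[f["cx"],f["cy"]]
def tri(obs):  # [(f,p),...] -> point, residual
    A=np.zeros((3,3));b=np.zeros(3);L=[]
    for f,p in obs:
        c,d=ray(f,p);P=np.eye(3)-np.outer(d[0],d[0]);A+=P;b+=P@c;L.append((P,c))
    X=np.linalg.solve(A,b); return X,max(np.linalg.norm(P@(X-c)) for P,c in L)
def blobs(f,col,amin=30):
    m=cv2.inRange(cv2.cvtColor(f["bgr"],cv2.COLOR_BGR2HSV),*HSV[col])
    n,l,s,c=cv2.connectedComponentsWithStats(m)
    return [(c[i],s[i],np.argwhere(l==i)[:,::-1].astype(float)) for i in range(1,n) if s[i,4]>=amin]
def rect(f,pix,z):  # min area rectangle of the blob on plane z: centre, (long,short), yaw of long side
    w=plane(f,pix,z)[:,:2]; (c,(a,b),t)=cv2.minAreaRect((w*1000).astype(np.float32))
    if a<b: a,b,t=b,a,t+90
    return np.array(c)/1000,(a,b),(t+90)%180-90
E
python3 - <<'E'
from h import *
t=grab("top");s=grab("side")
for col,z in (("yellow",.122),("green",.09),("blue",.09),("red",.1)):
    for f in (t,s):
        for c,st,px in blobs(f,col,20): print(f["n"],col,c.round(1),st[4],[np.round(q,3) for q in rect(f,px,z)])
# rack corners, top image, full res from the 800 view
k=1/1.5625
for nm,p,z in (("near-left top corner",(286,236),.115),("near-right",(489,237),.115),("far-left",(288,192),.115),("far right",(489,195),.115),("mat",(534,286),.003),("fin",(344,207),.15)):
    print(nm,plane(t,np.array(p)*k,z).round(3))
print("tri fin",tri([(t,np.array((344,194))*k),(s,np.array((291,314))*k)]))
E
```

```text
top yellow [219.5 135.6] 454 [array([0.64 , 0.136]), array([248.322, 123.356]), np.float64(-89.886)]
top yellow [341.2 184.2] 307 [array([ 0.463, -0.32 ]), array([113.628,  39.863]), np.float64(-2.88)]
top yellow [ 96.6 204.5] 31 [array([0.365, 0.583]), array([26.243, 11.146]), np.float64(-88.684)]
top yellow [ 81.5 206.5] 32 [array([0.356, 0.638]), array([26.469, 11.134]), np.float64(-88.683)]
top yellow [ 65.8 208.5] 32 [array([0.347, 0.695]), array([29.57 , 11.122]), np.float64(-88.682)]
side yellow [249.8 174.5] 210 [array([ 0.461, -0.153]), array([108.912,  86.034]), np.float64(-2.994)]
side yellow [206.8 185.2] 22 [array([ 0.613, -0.055]), array([30.85, 18.67]), np.float64(-78.324)]
side yellow [185.5 215.9] 515 [array([0.642, 0.133]), array([262.83 , 126.765]), np.float64(-89.89)]
side yellow [249.9 363.5] 96 [array([0.366, 0.673]), array([30.365, 12.662]), np.float64(-83.495)]
side yellow [251. 382.] 21 [array([0.36 , 0.714]), array([11.952,  4.267]), np.float64(6.505)]
top green [193.5 179.3] 66 [array([0.469, 0.229]), array([55.877, 27.58 ]), np.float64(-7.778)]
side green 
[... 1223 characters left out ...]
5.849]), np.float64(8.734)]
side red [204.1 162. ] 72 [array([ 0.676, -0.29 ]), array([89.96 , 35.338]), np.float64(-13.259)]
side red [219.8 184.9] 69 [array([ 0.572, -0.104]), array([88.293, 22.561]), np.float64(-89.457)]
side red [224.8 364.5] 537 [array([0.421, 0.665]), array([90.987, 30.641]), np.float64(8.688)]
side red [227.7 382.7] 68 [array([0.416, 0.707]), array([89.941,  2.195]), np.float64(6.505)]
near-left top corner [[0.575 0.273 0.115]]
near-right [[ 0.584 -0.216  0.115]]
far-left [[0.685 0.273 0.115]]
far right [[ 0.688 -0.215  0.115]]
mat [[ 0.485 -0.344  0.003]]
fin [[0.641 0.133 0.15 ]]
tri fin (array([0.65277212, 0.1306709 , 0.16792812]), np.float64(0.014193233830306316))
```

Call:
step_arm(
  deltas=[
    [0, [0.549, -0.513, -0.19], [0, 0, 0.379]],
    [0, [0.549, -0.513, -0.19], [0, 0, 0.379]],
    [0, [0.549, -0.513, -0.19], [0, 0, 0.379]],
    [0, [0.549, -0.513, -0.19], [0, 0, 0.379]],
    [0, [0.549, -0.513, -0.19], [0, 0, 0.379]],
    [0, [0.549, -0.513, -0.19], [0, 0, 0.379]],
    [0, [0.549, -0.513, -0.19], [0, 0, 0.379]],
    [0, [0.549, -0.513, -0.19], [0, 0, 0.379]],
    [0, [0.549, -0.513, -0.19], [0, 0, 0.379]],
    [0, [0.549, -0.513, -0.19], [0, 0, 0.379]],
    [0, [0.549, -0.513, -0.19], [0, 0, 0.379]],
    [0, [0.549, -0.513, -0.19], [0, 0, 0.379]],
  ],
)

```text
clock: 1.45
tool_pos: [0.4795, -0.0525, 0.3791]
eef_rot: [3.141, -0.001, -0.0]
ft_force: [1.6, -0.7, 0.1]
gripper_width: 0.0857
grip_force: 0.0
```

Call:
step_arm(
  deltas=[
    [0, [0.07, -0.153, -0.041], [0, 0, 0]],
    [0, [0.07, -0.153, -0.041], [0, 0, 0]],
    [0, [0.07, -0.153, -0.041], [0, 0, 0]],
    [0, [0.07, -0.153, -0.041], [0, 0, 0]],
    [0, [0.07, -0.153, -0.041], [0, 0, 0]],
    [0, [0.07, -0.153, -0.041], [0, 0, 0]],
    [0, [0.07, -0.153, -0.041], [0, 0, 0]],
  ],
)

```text
clock: 2.15
tool_pos: [0.5486, 0.0975, 0.419]
eef_rot: [3.141, 0.001, -0.001]
ft_force: [-0.1, -0.3, -0.7]
gripper_width: 0.0853
grip_force: 0.0
```

```bash
python3 - <<'E'
from h import *
w=grab("wrist","w1.png"); s=manip.get_state(); print(s["tool_pos"],s["eef_rot"])
cv2.imwrite("pics/w1b.png",cv2.resize(w["bgr"],(800,600),interpolation=cv2.INTER_CUBIC))
np.save("w1.npy",np.r_[w["R"].ravel(),w["t"]])
for col,z in (("yellow",.122),("green",.09),("blue",.09),("red",.1)):
    for c,st,px in blobs(w,col,80): print(col,c.round(1),st[4],[np.round(q,3) for q in rect(w,px,z)])
E
```

```text
[0.54866072 0.09735516 0.41913371] [ 3.14121712e+00  5.13964578e-04 -1.32223276e-03]
yellow [231.4  90.6] 3176 [array([0.64 , 0.134]), array([251.22 , 123.227]), np.float64(-89.752)]
yellow [373.5 107.6] 110 [array([ 0.621, -0.089]), array([18.957, 17.244]), np.float64(-85.981)]
yellow [452.4 182.9] 705 [array([ 0.502, -0.268]), array([99.731, 35.732]), np.float64(-3.056)]
green [394.6 109.5] 101 [array([ 0.62 , -0.144]), array([19.73 , 18.981]), np.float64(-86.281)]
green [179.3 174.3] 84 [array([0.504, 0.221]), array([32.063,  7.988]), np.float64(76.75)]
green [173.  198.4] 220 [array([0.464, 0.231]), array([47.903, 31.869]), np.float64(-14.122)]
blue [64.4 19.6] 2270 [array([0.807, 0.444]), array([184.303,  86.862]), np.float64(-72.565)]
blue [22.6 34.2] 125 [array([0.798, 0.545]), array([110.162,   7.173]), np.float64(17.217)]
blue [441.9 168.9] 2011 [array([ 0.509, -0.273]), array([166.099, 106.949]), np.float64(11.092)]
blue [269.3 174.7] 90 [array([0.503, 0.07 ]), array([31.512,  7.711]), np.float64(-85.938)]
blue [270.8 200.7] 279 [array([0.462, 0.067]), array([50.093, 32.667]), np.float64(-0.17)]
red [495.   82.8] 238 [array([ 0.701, -0.375]), array([82.126, 18.844]), np.float64(-10.047)]
red [414.7 111.6] 80 [array([ 0.62 , -0.179]), array([17.338, 16.64 ]), np.float64(4.583)]
red [369.3 140.4] 531 [array([ 0.566, -0.096]), array([83.713, 19.264]), np.float64(89.958)]
red [ 30.3 202.7] 298 [array([0.453, 0.556]), array([85.864, 23.658]), np.float64(8.722)]
red [ 15.  205.8] 261 [array([0.445, 0.608]), array([87.436, 24.267]), np.float64(8.582)]
red [  3.6 214.2] 148 [array([0.43, 0.66]), array([73.615, 24.417]), np.float64(6.777)]
```

View pics/w1b.png

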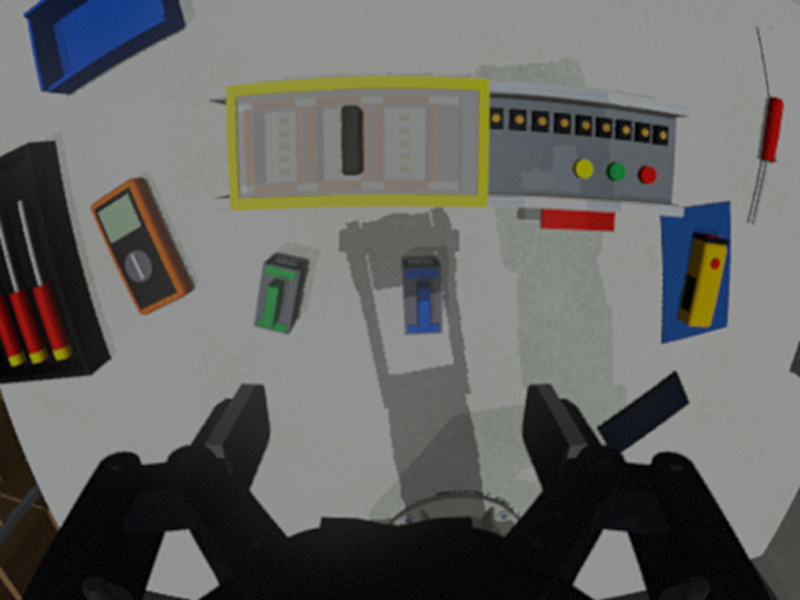

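The wrist view shows the fin at (352, 141), green module (280, 292), blue module (423, 293), hood (578, 219) and scanner (705, 280). There is no orange module. I'll triangulate the fin, hood and tabs with this view and the top view.

```bash
python3 - <<'E'
from h import *
w=grab("wrist");t=grab("top")
def blk(f,guess,R=22,thr=70):
    g=cv2.cvtColor(f["bgr"],cv2.COLOR_BGR2GRAY);x,y=np.int32(guess)
    m=(g[y-R:y+R,x-R:x+R]<thr).astype(np.uint8);n,l,s,c=cv2.connectedComponentsWithStats(m)
    i=1+np.argmax(s[1:,4]); return c[i]+[x-R,y-R],s[i]
k=1/1.5625
fw=blk(w,np.array((352,141))*k);ft=blk(t,np.array((344,207))*k,16);print(fw,ft)
print("fin",tri([(w,fw[0]),(t,ft[0])]),"plane .167",plane(w,fw[0],.16))
h=lambda f,p:min(blobs(f,"red",60),key=lambda b:np.linalg.norm(b[0]-p))[0]
print("hood",tri([(w,h(w,(369,140))),(t,h(t,(280,155)))]))
y=lambda f,p:min(blobs(f,"yellow",60),key=lambda b:np.linalg.norm(b[0]-p))
def mid(f,p): 
    px=y(f,p)[2]; return (px.min(0)+px.max(0))/2
print("frame",tri([(w,mid(w,(231,90))),(t,mid(t,(219,135)))]))
# wall-end corners (wrist, 800-view picks) at z=.115
for p in ((214,101),(218,199),(685,111),(684,211)): print(p,plane(w,np.array(p)*k,.115).round(3))
for c,st,px in blobs(t,"blue",50)+blobs(t,"green",50): print("top",c.round(1),st[4])
E
```

```text
(array([224.94623656,  89.49641577]), array([ 16,   0,  13,  44, 558], dtype=int32)) (array([220.28683694, 129.74459725]), array([  0,   2,  32,  24, 509], dtype=int32))
fin (array([0.63881916, 0.13006741, 0.19520418]), np.float64(0.0007093959208540906)) plane .167 [[0.63985064 0.13402483 0.16      ]]
hood (array([ 0.56697305, -0.09104683,  0.10835225]), np.float64(6.50272649711441e-05))
frame (array([ 0.64319177,  0.14767388, -0.13771314]), np.float64(0.004399504304342352))
(214, 101) [[0.688 0.276 0.115]]
(218, 199) [[0.589 0.275 0.115]]
(685, 111) [[ 0.696 -0.215  0.115]]
(684, 211) [[ 0.585 -0.222  0.115]]
top [137.7  90. ] 1395
top [340.8 182.7] 1111
top [193.1 179.6] 62
```

Call:
step_arm(
  deltas=[
    [0, [0.091, -0.037, 0.17], [0, 0, 0]],
    [0, [0.091, -0.037, 0.17], [0, 0, 0]],
    [0, [0.091, -0.037, 0.17], [0, 0, 0]],
    [0, [0.091, -0.037, 0.17], [0, 0, 0]],
    [0, [0.091, -0.037, 0.2], [0, 0, 0]],
    [0, [0.091, -0.037, 0.24], [0, 0, 0]],
    [0, [0.091, -0.037, 0.27], [0, 0, 0]],
    [0, [0.091, -0.037, 0.287], [0, 0, 0]],
    [0.5, [0.091, -0.037, 0.287], [0, 0, 0]],
    [1, [0.091, -0.037, 0.287], [0, 0, 0]],
    [1, [0.091, -0.037, 0.287], [0, 0, 0]],
    [1, [0.091, -0.037, 0.287], [0, 0, 0]],
  ],
  newtons=50,
)

```text
clock: 3.5
tool_pos: [0.6411, 0.1355, 0.134]
eef_rot: [-3.141, -0.002, -0.0]
ft_force: [0.5, 0.2, 0.0]
gripper_width: 0.0281
grip_force: 0.0
```

Call:
step_arm(
  deltas=[
    [1, [0, 0, 0], [0, 0, 0]],
    [1, [0, 0, 0], [0, 0, 0]],
    [1, [0, 0, 0], [0, 0, 0]],
    [1, [0, 0.03, 0], [0, 0, 0]],
    [1, [0, 0.06, 0], [0, 0, 0]],
    [1, [0, 0.09, 0], [0, 0, 0]],
    [1, [0, 0.12, 0], [0, 0, 0]],
    [1, [0, 0.15, 0], [0, 0, 0]],
    [1, [0, 0.18, 0], [0, 0, 0]],
    [1, [0, 0.2, 0], [0, 0, 0]],
    [1, [0, 0.21, 0], [0, 0, 0]],
    [1, [0, 0.215, 0], [0, 0, 0]],
  ],
)

```text
clock: 4.7
tool_pos: [0.6411, -0.0804, 0.1338]
eef_rot: [-3.141, -0.002, -0.001]
ft_force: [-1.1, 2.7, 6.4]
gripper_width: 0.0152
grip_force: 50.7
```

Gripped on 15–16 mm. Now creep up to the stop.

Call:
step_arm(
  deltas=[
    [1, [0, 0.006, 0], [0, 0, 0]],
    [1, [0, 0.011, 0], [0, 0, 0]],
    [1, [0, 0.015, 0], [0, 0, 0]],
    [1, [0, 0.018, 0], [0, 0, 0]],
    [1, [0, 0.018, 0], [0, 0, 0]],
  ],
)

```text
clock: 5.2
tool_pos: [0.6411, -0.0931, 0.1338]
eef_rot: [-3.135, -0.002, -0.001]
ft_force: [-0.2, 22.5, 9.5]
gripper_width: 0.0154
grip_force: 51.0
```

Call:
step_arm(
  deltas=[
    [1, [0, -0.005, 0], [0, 0, 0]],
    [0.4, [0, -0.005, 0], [0, 0, 0]],
    [0.0, [0, -0.005, 0], [0, 0, 0]],
    [0, [0, -0.005, 0], [0, 0, 0]],
    [0, [0, -0.005, -0.05], [0, 0, 0]],
    [0, [0, -0.005, -0.1], [0, 0, 0]],
    [0, [-0.03, -0.04, -0.13], [0, 0, 0]],
    [0, [-0.06, -0.08, -0.16], [0, 0, 0]],
    [0, [-0.08, -0.11, -0.18], [0, 0, 0]],
    [0, [-0.1, -0.15, -0.2], [0, 0, 0]],
    [0, [-0.12, -0.19, -0.22], [0, 0, 0]],
    [0, [-0.13, -0.23, -0.25], [0, 0, 0]],
  ],
)

```text
clock: 6.4
tool_pos: [0.5086, 0.1307, 0.3806]
eef_rot: [3.141, 0.002, -0.001]
ft_force: [1.0, 0.4, 0.3]
gripper_width: 0.0854
grip_force: 0.0
```

Call:
step_arm(
  deltas=[
    [0, [0, 0, 0], [0, 0, 0]],
    [0, [0, 0, 0], [0, 0, 0]],
  ],
)

```text
clock: 6.6
tool_pos: [0.5109, 0.1302, 0.3808]
eef_rot: [3.141, -0.001, 0.002]
ft_force: [0.4, -1.4, -0.2]
gripper_width: 0.0857
grip_force: 0.0
```

```bash
python3 - <<'E'
from h import *
s=manip.get_state();w=grab("wrist"); print(s["tool_pos"],s["eef_rot"])
cv2.imwrite("pics/w2b.png",cv2.resize(w["bgr"][:240,100:420],(800,600),interpolation=cv2.INTER_CUBIC))
cv2.imwrite("pics/w2.png",w["bgr"]);np.savez("w2.npz",R=w["R"],t=w["t"])
for col,z in (("yellow",.122),("green",.09),("blue",.09)):
    for c,st,px in blobs(w,col,80): print(col,c.round(1),st[4],[np.round(q,3) for q in rect(w,px,z)])
R=np.array([.640,.032]) # predicted rack, drawn as pixel checks in the 800 crop
for y in (55,125,195):
    P=[[R[0]+a*.0415,R[1]+y/1000+b*.0235,.066] for a in(-1,1) for b in(-1,1)]
    print(y,((proj(w,P)-[100,0])*2.5).round(0).tolist())
E
```

```text
[0.51087123 0.13021256 0.38082538] [ 3.14143915e+00 -1.23002828e-03  1.63765670e-03]
yellow [389.8  73.2] 3054 [array([ 0.64 , -0.093]), array([251.773, 124.379]), np.float64(-89.844)]
yellow [476.3 172. ] 703 [array([ 0.497, -0.257]), array([98.538, 35.461]), np.float64(-3.761)]
green [191.9 157.7] 104 [array([0.503, 0.222]), array([31.655,  7.904]), np.float64(76.651)]
green [184.7 184.1] 295 [array([0.464, 0.232]), array([50.426, 31.991]), np.float64(-14.277)]
blue [24.5 17.1] 100 [array([0.779, 0.54 ]), array([77.69 ,  7.066]), np.float64(17.017)]
blue [53.6 10.6] 792 [array([0.756, 0.463]), array([114.447,  65.721]), np.float64(75.12)]
blue [463.2 157.4] 1979 [array([ 0.504, -0.263]), array([164.005, 104.904]), np.float64(10.908)]
blue [291.8 158.5] 128 [array([0.501, 0.072]), array([31.909,  7.681]), np.float64(-89.225)]
blue [293.3 186.1] 353 [array([0.461, 0.069]), array([51.321, 31.508]), np.float64(1.962)]
55 [[491.0, 234.0], [414.0, 232.0], [492.0, 102.0], [415.0, 100.0]]
125 [[376.0, 232.0], [299.0, 233.0], [377.0, 99.0], [299.0, 101.0]]
195 [[262.0, 234.0], [188.0, 237.0], [261.0, 102.0], [187.0, 107.0]]
```

View pics/w2b.png

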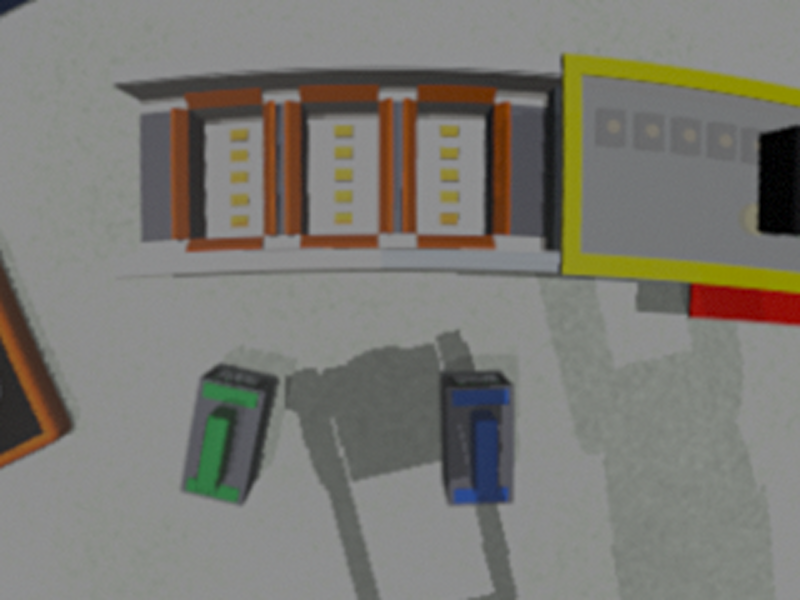

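The bay is open: slot lips sit at crop x≈(175–275), (285–395), (405–510). Green module is at (230, 435), blue at (480, 437). Next I fit the modules' body tops from both wrist views and check the slots.

```bash
cat >> h.py <<'E'
def union(f,col,near,z,rad=.07,amin=25):  # all blobs of a colour near a world xy, as one rectangle on plane z
    px=[b[2] for b in blobs(f,col,amin) if np.linalg.norm(plane(f,b[0],z)[0,:2]-near)<rad]
    return rect(f,np.vstack(px),z)
E
python3 - <<'E'
from h import *
def load(i):
    f=dict(n="wrist",bgr=cv2.imread(f"pics/w{i}.png"),f=192/np.tan(np.radians(65.70646984690485)/2),cx=253.03028840244784,cy=192.2063359295998)
    d=np.load("w1.npy") if i==1 else np.load("w2.npz")
    f["R"],f["t"]=(d[:9].reshape(3,3),d[9:]) if i==1 else (d["R"],d["t"]); return f
F=[load(1),load(2)]
for f in F:
    for z in (.05,.06,.07):
        print(z,"A",*union(f,"blue",(.48,.07),z),"C",*union(f,"green",(.48,.22),z))
f=F[1]; HSV["orange"]=((6,150,60),(14,255,255))
for c,st,px in blobs(f,"orange",25):
    if c[1]<110 and c[0]>150: 
        w=plane(f,px,.076); print("orange",c.round(0),st[4],w.min(0).round(3),w.max(0).round(3))
E
```

```text
0.05 A [0.45871542 0.06552953] (76.76480102539062, 35.3787727355957) 2.0075066089630127 C [0.46149396 0.2392027 ] (75.47422790527344, 34.79180145263672) -13.67010498046875
0.06 A [0.46203107 0.06614693] (75.26588439941406, 34.68796157836914) 2.0075056552886963 C [0.46475537 0.236429  ] (74.00048065185547, 34.112430572509766) -13.670112609863281
0.07 A [0.46534671 0.06676434] (73.7669677734375, 33.99715805053711) 2.0075056552886963 C [0.46801672 0.23365523] (72.52677917480469, 33.43309783935547) -13.670112609863281
0.05 A [0.45960663 0.06497942] (76.62342834472656, 34.766361236572266) 2.8103833198547363 C [0.46208029 0.23873851] (75.93396759033203, 34.91233825683594) -13.90936279296875
0.06 A [0.46236676 0.06635066] (75.00731658935547, 34.033084869384766) 2.8103787899017334 C [0.46478833 0.23644487] (74.33243560791016, 34.176002502441406) -13.909370422363281
0.07 A [0.46512695 0.06772192] (73.3912353515625, 33.2998161315918) 2.810380697250366 C [0.46749631 0.23415134] (72.7308578491211, 33.43964385986328) -13.909355163574219
orange [235.  37.] 186 [0.68  0.134 0.076] [0.689 0.179 0.076]
orange [282.  37.] 197 [0.679 0.065 0.076] [0.69  0.109 0.076]
orange [189.  39.] 159 [0.68  0.204 0.076] [0.689 0.249 0.076]
orange [208.  67.] 205 [0.599 0.195 0.076] [0.679 0.2   0.076]
orange [217.  66.] 300 [0.6   0.18  0.076] [0.679 0.188 0.076]
orange [254.  66.] 254 [0.6   0.125 0.076] [0.679 0.132 0.076]
orange [263.  66.] 251 [0.6   0.111 0.076] [0.679 0.118 0.076]
orange [300.  67.] 358 [0.601 0.055 0.076] [0.68  0.065 0.076]
orange [171.  69.] 304 [0.6   0.249 0.076] [0.679 0.257 0.076]
orange [236.  96.] 107 [0.591 0.136 0.076] [0.597 0.177 0.076]
orange [282.  96.] 118 [0.591 0.066 0.076] [0.598 0.108 0.076]
orange [189.  97.] 89 [0.591 0.205 0.076] [0.596 0.248 0.076]
```

Call:
step_arm(
  deltas=[
    [0, [-0.049, 0.064, 0.1], [0, 0, -0.042]],
    [0, [-0.049, 0.064, 0.1], [0, 0, -0.042]],
    [0, [-0.049, 0.064, 0.15], [0, 0, -0.042]],
    [0, [-0.049, 0.064, 0.2], [0, 0, -0.042]],
    [0, [-0.049, 0.064, 0.25], [0, 0, -0.042]],
    [0, [-0.049, 0.064, 0.29], [0, 0, -0.042]],
    [0, [-0.049, 0.064, 0.31], [0, 0, -0.042]],
    [0, [-0.049, 0.064, 0.315], [0, 0, -0.042]],
    [0.5, [-0.049, 0.064, 0.315], [0, 0, -0.042]],
    [1, [-0.049, 0.064, 0.315], [0, 0, -0.042]],
    [1, [-0.049, 0.064, 0.315], [0, 0, -0.042]],
    [1, [-0.049, 0.064, 0.315], [0, 0, -0.042]],
  ],
  newtons=80,
)

```text
clock: 7.85
tool_pos: [0.463, 0.0659, 0.0669]
eef_rot: [-3.141, -0.003, 0.042]
ft_force: [-0.8, 1.0, -0.6]
gripper_width: 0.0282
grip_force: 0.0
```

Call:
step_arm(
  deltas=[
    [1, [0, 0, 0], [0, 0, 0]],
    [1, [0, 0, 0], [0, 0, 0]],
    [1, [0, 0, 0], [0, 0, 0]],
    [1, [0, 0, 0], [0, 0, 0]],
  ],
)

```text
clock: 8.25
tool_pos: [0.4626, 0.0664, 0.0666]
eef_rot: [-3.141, -0.002, 0.042]
ft_force: [-2.4, 2.6, 8.9]
gripper_width: 0.0128
grip_force: 78.6
```

Call:
step_arm(
  deltas=[
    [1, [0, 0, -0.04], [0, 0, 0]],
    [1, [0, 0, -0.08], [0, 0, 0]],
    [1, [0, 0, -0.12], [0, 0, 0]],
    [1, [0, 0, -0.15], [0, 0, 0]],
    [1, [0.04, -0.018, -0.15], [0, 0, 0.042]],
    [1, [0.08, -0.036, -0.15], [0, 0, 0.042]],
    [1, [0.12, -0.055, -0.15], [0, 0, 0.042]],
    [1, [0.15, -0.07, -0.15], [0, 0, 0.042]],
    [1, [0.175, -0.08, -0.15], [0, 0, 0.042]],
    [1, [0.181, -0.083, -0.14], [0, 0, 0.042]],
    [1, [0.181, -0.083, -0.12], [0, 0, 0.042]],
    [1, [0.181, -0.083, -0.11], [0, 0, 0.042]],
  ],
)

```text
clock: 9.45
tool_pos: [0.6375, 0.156, 0.1733]
eef_rot: [3.141, 0.003, 0.0]
ft_force: [-0.6, -0.2, -2.9]
gripper_width: 0.0123
grip_force: 78.8
```

```bash
python3 - <<'E'
from h import *
w=grab("wrist"); print(manip.get_state()["ft_force"])
cv2.imwrite("pics/w3b.png",cv2.resize(w["bgr"],(800,600),interpolation=cv2.INTER_CUBIC))
E
```

```text
[-0.69094105 -0.09988387 -4.36570354]
```

View pics/w3b.png

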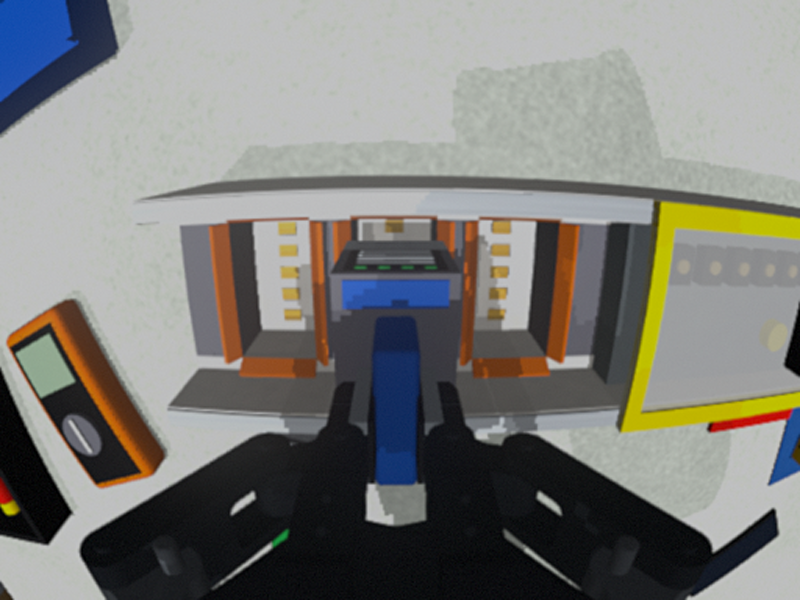

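The held module sits centred over slot 1, its body at x 330–465 between the orange lips at 315 and 470. Next I lower it.

Call:
step_arm(
  deltas=[
    [1, [0, 0, 0.015], [0, 0, 0]],
    [1, [0, 0, 0.03], [0, 0, 0]],
    [1, [0, 0, 0.037], [0, 0, 0]],
    [1, [0, 0, 0.044], [0, 0, 0]],
    [1, [0, 0, 0.05], [0, 0, 0]],
    [1, [0, 0, 0.056], [0, 0, 0]],
  ],
)

```text
clock: 10.1
tool_pos: [0.6395, 0.1564, 0.1192]
eef_rot: [-3.141, -0.0, -0.0]
ft_force: [-0.4, -0.5, -2.3]
gripper_width: 0.0125
grip_force: 78.9
```

Call:
step_arm(
  deltas=[
    [1, [0, 0, 0.01], [0, 0, 0]],
    [1, [0, 0, 0.02], [0, 0, 0]],
    [1, [0, 0, 0.028], [0, 0, 0]],
    [1, [0, 0, 0.034], [0, 0, 0]],
    [1, [0, 0, 0.036], [0, 0, 0]],
    [1, [0, 0, 0.036], [0, 0, 0]],
  ],
)

```text
clock: 10.7
tool_pos: [0.6388, 0.1565, 0.0866]
eef_rot: [-3.141, 0.001, -0.0]
ft_force: [-13.3, -1.8, 29.4]
gripper_width: 0.0119
grip_force: 83.3
```

Call:
step_arm(
  deltas=[
    [1, [0.001, 0, 0], [0, 0, 0]],
    [0.6, [0.001, 0, -0.001], [0, 0, 0]],
    [0.5, [0.001, 0, -0.001], [0, 0, 0]],
    [0.4, [0.001, 0, -0.03], [0, 0, 0]],
    [0.3, [0, 0, -0.07], [0, 0, 0]],
    [0, [0, 0, -0.11], [0, 0, 0]],
    [0, [-0.04, -0.02, -0.14], [0, 0, 0]],
    [0, [-0.08, -0.04, -0.17], [0, 0, 0]],
    [0, [-0.12, -0.06, -0.2], [0, 0, 0]],
    [0, [-0.16, -0.08, -0.22], [0, 0, 0]],
    [0, [-0.18, -0.08, -0.24], [0, 0, 0]],
    [0, [-0.18, -0.08, -0.24], [0, 0, 0]],
  ],
)

```text
clock: 11.9
tool_pos: [0.4578, 0.2378, 0.3268]
eef_rot: [-3.139, -0.004, 0.002]
ft_force: [0.1, -0.4, -0.2]
gripper_width: 0.0853
grip_force: 0.0
```

```bash
python3 - <<'E'
from h import *
s=manip.get_state();w=grab("wrist"); print(s["tool_pos"],s["eef_rot"])
cv2.imwrite("pics/w4b.png",cv2.resize(w["bgr"],(800,600),interpolation=cv2.INTER_CUBIC))
for z in (.05,.06): print("C",*union(w,"green",(.48,.22),z,.12))
for z in (.08,.11): print("A",*union(w,"blue",(.64,.157),z,.08))
E
```

```text
[0.45782849 0.23779522 0.32675879] [-3.13892707e+00 -3.93665133e-03  2.01519636e-03]
C [0.46347321 0.2358306 ] (76.31446838378906, 35.281864166259766) -13.538505554199219
C [0.46522375 0.23586325] (74.49861907958984, 34.44235610961914) -13.538482666015625
A [0.63973975 0.15600134] (76.16633605957031, 35.16244125366211) -0.41442108154296875
A [0.63184564 0.16224332] (70.31145477294922, 32.459537506103516) -0.41442108154296875
```

View pics/w4b.png

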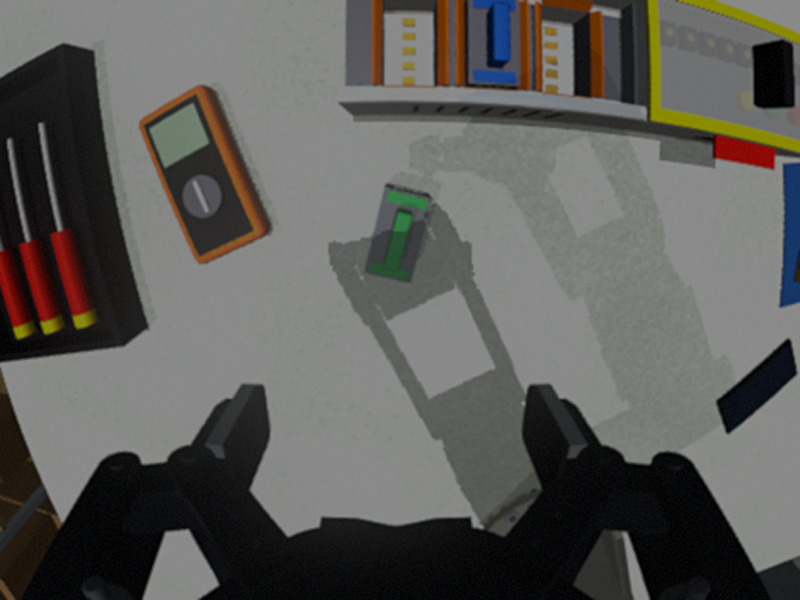

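Module A is seated at (0.640, 0.156), and module C hasn't moved at (398, 235) in the picture. Going to grasp C.

Call:
step_arm(
  deltas=[
    [0, [0.007, 0.002, 0.05], [0, 0, 0.12]],
    [0, [0.007, 0.002, 0.1], [0, 0, 0.241]],
    [0, [0.007, 0.002, 0.14], [0, 0, 0.241]],
    [0, [0.007, 0.002, 0.18], [0, 0, 0.241]],
    [0, [0.007, 0.002, 0.22], [0, 0, 0.241]],
    [0, [0.007, 0.002, 0.25], [0, 0, 0.241]],
    [0, [0.007, 0.002, 0.26], [0, 0, 0.241]],
    [0, [0.007, 0.002, 0.26], [0, 0, 0.241]],
    [0.6, [0.007, 0.002, 0.26], [0, 0, 0.241]],
    [1, [0.007, 0.002, 0.26], [0, 0, 0.241]],
    [1, [0.007, 0.002, 0.26], [0, 0, 0.241]],
    [1, [0.007, 0.002, 0.26], [0, 0, 0.241]],
  ],
)

```text
clock: 13.15
tool_pos: [0.4669, 0.2347, 0.0645]
eef_rot: [-3.14, -0.001, -0.241]
ft_force: [0.5, -0.7, 0.5]
gripper_width: 0.0282
grip_force: 0.0
```

Call:
step_arm(
  deltas=[
    [1, [0, 0, 0], [0, 0, 0]],
    [1, [0, 0, 0], [0, 0, 0]],
    [1, [0, 0, 0], [0, 0, 0]],
    [1, [0, 0, 0], [0, 0, 0]],
  ],
)

```text
clock: 13.55
tool_pos: [0.4667, 0.2347, 0.064]
eef_rot: [-3.141, -0.001, -0.241]
ft_force: [-0.2, 1.4, 6.6]
gripper_width: 0.0124
grip_force: 81.6
```

Call:
step_arm(
  deltas=[
    [1, [0, 0, -0.04], [0, 0, 0]],
    [1, [0, 0, -0.08], [0, 0, 0]],
    [1, [0, 0, -0.12], [0, 0, 0]],
    [1, [0, 0, -0.15], [0, 0, -0.12]],
    [1, [0.04, -0.008, -0.15], [0, 0, -0.241]],
    [1, [0.08, -0.016, -0.15], [0, 0, -0.241]],
    [1, [0.12, -0.024, -0.15], [0, 0, -0.241]],
    [1, [0.15, -0.03, -0.15], [0, 0, -0.241]],
    [1, [0.172, -0.034, -0.145], [0, 0, -0.241]],
    [1, [0.172, -0.034, -0.13], [0, 0, -0.241]],
    [1, [0.172, -0.034, -0.11], [0, 0, -0.241]],
    [1, [0.172, -0.034, -0.11], [0, 0, -0.241]],
  ],
)

```text
clock: 14.75
tool_pos: [0.6383, 0.2254, 0.1694]
eef_rot: [3.139, 0.007, -0.0]
ft_force: [-0.7, -1.1, -2.9]
gripper_width: 0.0127
grip_force: 80.0
```

```bash
python3 - <<'E'
from h import *
w=grab("wrist"); s=manip.get_state();print(s["tool_pos"],s["eef_rot"])
cv2.imwrite("pics/w5b.png",cv2.resize(w["bgr"],(800,600),interpolation=cv2.INTER_CUBIC))
E
```

```text
[0.63920472 0.22578508 0.1711962 ] [ 3.13999462e+00  4.75105017e-03 -4.12192198e-05]
```

View pics/w5b.png

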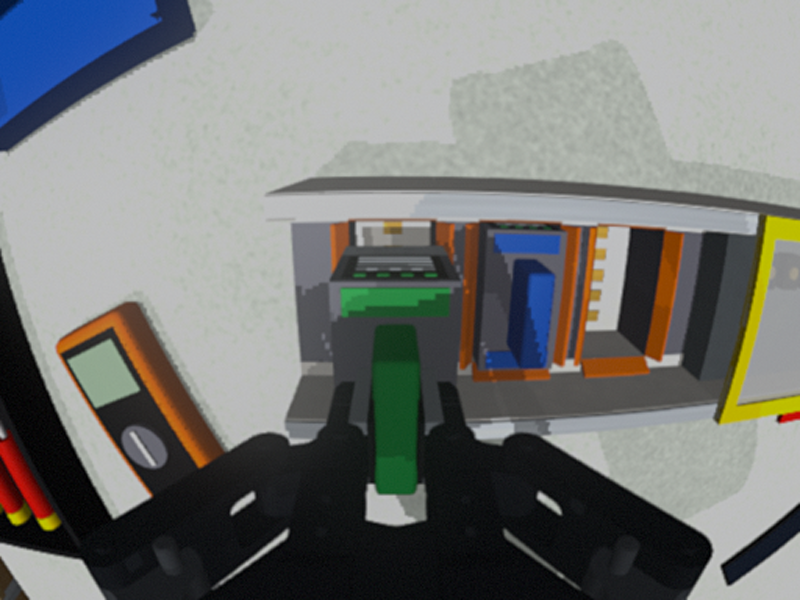

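Module C hangs over slot 2, between the lips at x 330 and 465, and blue is seated in slot 1. Now lowering C.

Call:
step_arm(
  deltas=[
    [1, [0, 0, 0], [0, 0, 0]],
    [1, [0, 0, 0.015], [0, 0, 0]],
    [1, [0, 0, 0.028], [0, 0, 0]],
    [1, [0, 0, 0.035], [0, 0, 0]],
    [1, [0, 0, 0.042], [0, 0, 0]],
    [1, [0, 0, 0.048], [0, 0, 0]],
    [1, [0, 0, 0.056], [0, 0, 0]],
  ],
)

```text
clock: 15.5
tool_pos: [0.6417, 0.2264, 0.1172]
eef_rot: [-3.141, -0.001, -0.0]
ft_force: [0.1, -0.2, -2.6]
gripper_width: 0.0124
grip_force: 80.3
```

Call:
step_arm(
  deltas=[
    [1, [0, 0, 0.01], [0, 0, 0]],
    [1, [0, 0, 0.02], [0, 0, 0]],
    [1, [0, 0, 0.028], [0, 0, 0]],
    [1, [0, 0, 0.034], [0, 0, 0]],
    [1, [0, 0, 0.036], [0, 0, 0]],
    [1, [0, 0, 0.036], [0, 0, 0]],
  ],
)

```text
clock: 16.1
tool_pos: [0.6412, 0.2267, 0.084]
eef_rot: [-3.141, 0.0, -0.0]
ft_force: [-10.3, -1.8, 20.8]
gripper_width: 0.0124
grip_force: 83.8
```

Call:
step_arm(
  deltas=[
    [1, [0, 0, -0.001], [0, 0, 0]],
    [0.6, [0, 0, -0.001], [0, 0, 0]],
    [0.5, [0, 0, -0.001], [0, 0, 0]],
    [0.4, [0, 0, -0.03], [0, 0, 0]],
    [0.3, [0, 0, -0.07], [0, 0, 0]],
    [0, [0, 0, -0.11], [0, 0, 0]],
    [0, [-0.03, 0.03, -0.15], [0, 0, 0]],
    [0, [-0.06, 0.06, -0.18], [0, 0, 0]],
    [0, [-0.08, 0.09, -0.21], [0, 0, 0]],
    [0, [-0.08, 0.12, -0.23], [0, 0, 0]],
    [0, [-0.08, 0.12, -0.23], [0, 0, 0]],
    [0, [-0.08, 0.12, -0.23], [0, 0, 0]],
  ],
)

```text
clock: 17.3
tool_pos: [0.5618, 0.1059, 0.312]
eef_rot: [-3.141, -0.002, -0.002]
ft_force: [-0.4, 0.4, -0.7]
gripper_width: 0.0855
grip_force: 0.0
```

```bash
python3 - <<'E'
from h import *
s=manip.get_state();w=grab("wrist","w6.png"); print(s["tool_pos"],s["eef_rot"])
cv2.imwrite("pics/w6b.png",cv2.resize(w["bgr"],(800,600),interpolation=cv2.INTER_CUBIC))
print("C",*union(w,"green",(.64,.226),.08,.08)); print("A",*union(w,"blue",(.64,.156),.08,.08))
for c,st,px in blobs(w,"yellow",200): print(c,st[4],*rect(w,px,.122))
E
```

```text
[0.56179742 0.10589922 0.31203408] [-3.14094139e+00 -1.82561290e-03 -1.79688584e-03]
C [0.63915564 0.2272543 ] (75.40155792236328, 35.103214263916016) -0.1660614013671875
A [0.63942902 0.15678954] (75.80713653564453, 35.23615264892578) -0.615966796875
[390.72752875 106.45059845] 4261 [ 0.64007532 -0.09283771] (252.1601104736328, 124.909423828125) -89.97047146782279
[484.45652174 205.71994885] 782 [ 0.5103945  -0.24845419] (95.48892211914062, 34.628692626953125) -2.6803359985351562
```

View pics/w6b.png

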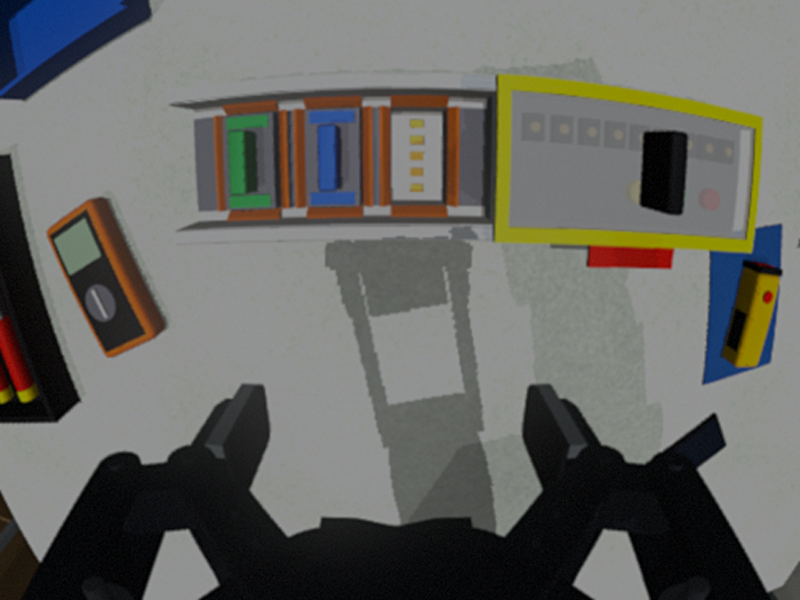

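Both modules are seated flush: green at (248, 160) and blue at (330, 158). The fin is at (664, 172). Next I shut the guard.

Call:
step_arm(
  deltas=[
    [0, [0.03, 0.04, 0.02], [0, 0, 0]],
    [0, [0.06, 0.08, 0.04], [0, 0, 0]],
    [0, [0.078, 0.12, 0.06], [0, 0, 0]],
    [0, [0.078, 0.16, 0.06], [0, 0, 0]],
    [0, [0.078, 0.199, 0.06], [0, 0, 0]],
    [0, [0.078, 0.199, 0.07], [0, 0, 0]],
    [0, [0.078, 0.199, 0.11], [0, 0, 0]],
    [0, [0.078, 0.199, 0.15], [0, 0, 0]],
    [0, [0.078, 0.199, 0.178], [0, 0, 0]],
    [0.5, [0.078, 0.199, 0.178], [0, 0, 0]],
    [1, [0.078, 0.199, 0.178], [0, 0, 0]],
    [1, [0.078, 0.199, 0.178], [0, 0, 0]],
  ],
  newtons=50,
)

```text
clock: 18.55
tool_pos: [0.6405, -0.0921, 0.1348]
eef_rot: [3.141, -0.002, 0.001]
ft_force: [-0.2, 0.2, 0.3]
gripper_width: 0.0439
grip_force: 0.0
```

Call:
step_arm(
  deltas=[
    [1, [0, 0, 0], [0, 0, 0]],
    [1, [0, 0, 0], [0, 0, 0]],
    [1, [0, 0, 0], [0, 0, 0]],
    [1, [0, 0, 0], [0, 0, 0]],
    [1, [0, -0.04, 0], [0, 0, 0]],
    [1, [0, -0.08, 0], [0, 0, 0]],
    [1, [0, -0.12, 0], [0, 0, 0]],
    [1, [0, -0.16, 0], [0, 0, 0]],
    [1, [0, -0.19, 0], [0, 0, 0]],
    [1, [0, -0.22, 0], [0, 0, 0]],
    [1, [0, -0.24, 0], [0, 0, 0]],
    [1, [0, -0.24, 0], [0, 0, 0]],
  ],
)

```text
clock: 19.75
tool_pos: [0.64, 0.1503, 0.1352]
eef_rot: [-3.14, -0.002, 0.002]
ft_force: [-1.6, 1.5, 8.1]
gripper_width: 0.0151
grip_force: 51.1
```

Call:
step_arm(
  deltas=[
    [1, [0, -0.003, 0], [0, 0, 0]],
    [1, [0, -0.006, 0], [0, 0, 0]],
    [1, [0, -0.009, 0], [0, 0, 0]],
    [1, [0, -0.011, 0], [0, 0, 0]],
    [1, [0, -0.011, 0], [0, 0, 0]],
  ],
)

```text
clock: 20.25
tool_pos: [0.64, 0.1571, 0.1351]
eef_rot: [3.14, -0.002, 0.0]
ft_force: [-1.3, -7.6, 8.7]
gripper_width: 0.0154
grip_force: 51.2
```

Call:
step_arm(
  deltas=[
    [1, [0, 0.002, 0], [0, 0, 0]],
    [0.5, [0, 0.002, 0], [0, 0, 0]],
    [0, [0, 0.002, 0], [0, 0, 0]],
    [0, [0, 0.002, 0], [0, 0, 0]],
    [0, [0, 0.002, -0.05], [0, 0, 0]],
    [0, [0, 0.002, -0.1], [0, 0, 0]],
    [0, [-0.02, 0.04, -0.12], [0, 0, 0]],
    [0, [-0.04, 0.08, -0.14], [0, 0, 0]],
    [0, [-0.06, 0.12, -0.15], [0, 0, 0]],
    [0, [-0.08, 0.16, -0.16], [0, 0, 0]],
    [0, [-0.1, 0.2, -0.17], [0, 0, 0]],
    [0, [-0.12, 0.24, -0.18], [0, 0, 0]],
  ],
)

```text
clock: 21.45
tool_pos: [0.5183, -0.083, 0.3139]
eef_rot: [3.141, -0.0, 0.0]
ft_force: [1.8, -1.4, -0.0]
gripper_width: 0.0855
grip_force: 0.0
```

Call:
step_arm(
  deltas=[
    [0, [-0.02, 0.04, 0], [0, 0, 0]],
    [0, [-0.04, 0.08, 0], [0, 0, 0]],
    [0, [-0.06, 0.12, 0], [0, 0, 0]],
    [0, [-0.08, 0.16, 0], [0, 0, 0]],
    [0, [-0.09, 0.2, 0], [0, 0, 0]],
    [0, [-0.09, 0.21, 0], [0, 0, 0]],
    [0, [-0.09, 0.21, 0], [0, 0, 0]],
    [0, [-0.09, 0.21, 0], [0, 0, 0]],
  ],
)

```text
clock: 22.25
tool_pos: [0.4295, -0.2908, 0.3132]
eef_rot: [-3.141, 0.0, -0.0]
ft_force: [-0.3, -0.6, 0.6]
gripper_width: 0.0853
grip_force: 0.0
```

```bash
python3 - <<'E'
from h import *
s=manip.get_state();w=grab("wrist","w7.png"); print(s["tool_pos"],s["eef_rot"]); np.savez("w7.npz",R=w["R"],t=w["t"])
cv2.imwrite("pics/w7b.png",cv2.resize(w["bgr"],(800,600),interpolation=cv2.INTER_CUBIC))
t=grab("top")
for c,st,px in blobs(t,"yellow",200): print("top",c,st[4],*rect(t,px,.122),*rect(t,px,.041))
for z in (.03,.041):
  for c,st,px in blobs(w,"yellow",200): print(z,c,st[4],*rect(w,px,z))
for c,st,px in blobs(w,"blue",200): print("blue",c,st[4],*rect(w,px,.003))
E
```

```text
[ 0.42949283 -0.29083034  0.31323162] [-3.14072711e+00  2.29260159e-04 -3.97196800e-04]
top [215.07643312 135.71549894] 471 [0.64000226 0.15543117] (248.92654418945312, 123.81531524658203) -89.96583133935928 [0.66141241 0.1627744 ] (260.36981201171875, 129.50714111328125) -89.9658456929028
0.03 [14.43237251 43.58758315] 451 [0.66459277 0.14721837] (138.60687255859375, 52.79387283325195) -2.6805572509765625
0.03 [285.99859879 118.79495563] 2141 [ 0.47777975 -0.33804608] (119.4672622680664, 42.30757141113281) -2.5758743286132812
0.041 [14.43237251 43.58758315] 451 [0.66058673 0.1359046 ] (135.0313262939453, 51.431976318359375) -2.680572509765625
0.041 [285.99859879 118.79495563] 2141 [ 0.47859293 -0.33684167] (116.3853988647461, 41.21617889404297) -2.5758514404296875
blue [287.39738504 104.1276627 ] 6807 [ 0.48651505 -0.341862  ] (197.3389434814453, 127.58850860595703) 10.730132102966309
```

View pics/w7b.png

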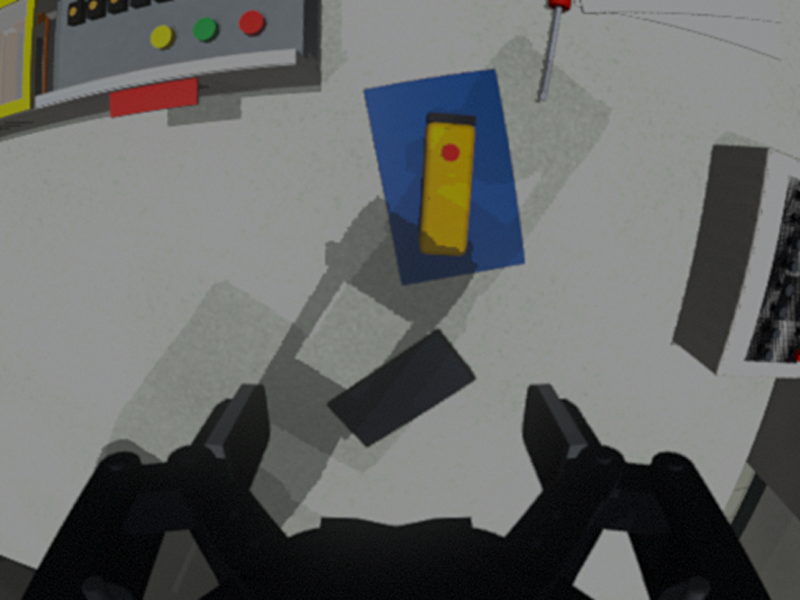

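The scanner lies at (447, 185) with its black nose at the top end (450, 115), pointing at +x. The mat is at (445, 177) and the phone at (400, 388). I'll check height and centre from two wrist views.

```bash
python3 - <<'E'
from h import *
def fr(n,d=None,pose=None):
    f=dict(n="wrist",bgr=cv2.imread(f"pics/{n}.png"),f=192/np.tan(np.radians(65.70646984690485)/2),cx=253.03028840244784,cy=192.2063359295998)
    if pose is not None:
        HE=np.array([[8.86791868e-04,-9.49915101e-01,-3.12506823e-01,7.965e-02],[9.99999594e-01,8.91802303e-04,1.26893337e-04,2.9e-04],[1.58156408e-04,-3.12506809e-01,9.49915506e-01,-1.432003e-01],[0,0,0,1]])
        T=np.eye(4);T[:3,:3]=Ro.from_euler("xyz",pose[3:]).as_matrix();T[:3,3]=pose[:3];W=T@HE;f["R"]=W[:3,:3].T;f["t"]=-f["R"]@W[:3,3]
    else: d=np.load(n+".npz");f["R"],f["t"]=d["R"],d["t"]
    return f
a=fr("w7");b=fr("w6",pose=[.56179742,.10589922,.31203408,-3.14094139,-.0018256,-.0017969])
red=lambda f,p:min(blobs(f,"red",15),key=lambda q:np.linalg.norm(q[0]-p))[0]
k=1/1.5625
ra,rb=red(a,np.array((450,152))*k),red(b,np.array((767,297))*k)
print(ra,rb,"button",tri([(a,ra),(b,rb)]))
print("nose top edge",plane(a,np.array((451,114))*k,.041),"corners",plane(a,np.array([(428,113),(476,116),(421,253),(467,254)])*k,.041).round(4).tolist())
print("mat",plane(a,np.array([(364,89),(495,69),(524,262),(403,284)])*k,.003).round(3).tolist(),plane(a,np.array([(364,89),(495,69),(524,262),(403,284)])*k,.003).mean(0))
E
```

```text
[287.81333333  97.16      ] [490.91304348 189.7826087 ] button (array([ 0.51073703, -0.33889828,  0.0431192 ]), np.float64(0.00014568211766133966))
nose top edge [[ 0.54467964 -0.3399154   0.041     ]] corners [[0.5451, -0.3196, 0.041], [0.5437, -0.3622, 0.041], [0.4181, -0.3146, 0.041], [0.4175, -0.3572, 0.041]]
mat [[0.572, -0.261, 0.003], [0.595, -0.387, 0.003], [0.402, -0.423, 0.003], [0.378, -0.299, 0.003]] [ 0.48660418 -0.34269651  0.003     ]
```

Call:
step_arm(
  deltas=[
    [0, [0.03, 0.03, 0.05], [0, 0, 0.042]],
    [0, [0.0515, 0.047, 0.09], [0, 0, 0.042]],
    [0, [0.0515, 0.047, 0.13], [0, 0, 0.042]],
    [0, [0.0515, 0.047, 0.17], [0, 0, 0.042]],
    [0, [0.0515, 0.047, 0.21], [0, 0, 0.042]],
    [0, [0.0515, 0.047, 0.25], [0, 0, 0.042]],
    [0, [0.0515, 0.047, 0.28], [0, 0, 0.042]],
    [0, [0.0515, 0.047, 0.296], [0, 0, 0.042]],
    [0, [0.0515, 0.047, 0.304], [0, 0, 0.042]],
    [0, [0.0515, 0.047, 0.304], [0, 0, 0.042]],
  ],
)

```text
clock: 23.35
tool_pos: [0.4811, -0.3382, 0.0093]
eef_rot: [-3.141, 0.0, -0.041]
ft_force: [0.8, -0.2, 0.6]
gripper_width: 0.0858
grip_force: 0.0
```

Call:
step_arm(
  deltas=[
    [0.3, [0, 0, 0], [0, 0, 0]],
    [0.5, [0, 0, 0], [0, 0, 0]],
    [1, [0, 0, 0], [0, 0, 0]],
    [1, [0, 0, 0], [0, 0, 0]],
    [1, [0, 0, 0], [0, 0, 0]],
    [1, [0, 0, 0], [0, 0, 0]],
    [1, [0, 0, 0], [0, 0, 0]],
  ],
  newtons=60,
)

```text
clock: 24.05
tool_pos: [0.4815, -0.3392, 0.0109]
eef_rot: [3.141, -0.002, -0.042]
ft_force: [-1.1, 0.3, 7.7]
gripper_width: 0.0432
grip_force: 62.4
```

Call:
step_arm(
  deltas=[
    [1, [0, 0, -0.03], [0, 0, 0]],
    [1, [0, 0, -0.06], [0, 0, 0]],
    [1, [-0.01, -0.02, -0.09], [0, 0, -0.02]],
    [1, [-0.02, -0.05, -0.1], [0, 0, -0.042]],
    [1, [-0.03, -0.085, -0.1], [0, 0, -0.042]],
    [1, [-0.039, -0.12, -0.1], [0, 0, -0.042]],
    [1, [-0.039, -0.16, -0.09], [0, 0, -0.042]],
    [1, [-0.039, -0.2, -0.07], [0, 0, -0.042]],
    [1, [-0.039, -0.23, -0.055], [0, 0, -0.042]],
    [1, [-0.039, -0.244, -0.048], [0, 0, -0.042]],
    [1, [-0.039, -0.244, -0.048], [0, 0, -0.042]],
    [1, [-0.039, -0.244, -0.048], [0, 0, -0.042]],
  ],
)

```text
clock: 25.25
tool_pos: [0.4527, -0.0937, 0.0579]
eef_rot: [3.141, -0.001, 0.001]
ft_force: [0.5, 0.3, -2.3]
gripper_width: 0.0431
grip_force: 61.8
```

```bash
python3 - <<'E'
from h import *
w=grab("wrist");s=manip.get_state(); print(s["tool_pos"],s["eef_rot"])
sd=grab("side"); a=cv2.resize(w["bgr"][20:260,90:410],(400,300)); b=cv2.resize(sd["bgr"][120:240,160:320],(400,300),interpolation=cv2.INTER_CUBIC)
cv2.imwrite("pics/w8b.png",np.hstack([a,b]))
for f in (w,):
    for c,st,px in blobs(f,"red",40): print("red",c.round(1),st[4],*rect(f,px,.105))
    for c,st,px in blobs(f,"yellow",400): print("yellow",c.round(1),st[4],*rect(f,px,.089))
E
```

```text
[ 0.45285161 -0.09412227  0.05805883] [ 3.14108547e+00 -1.27518302e-03 -2.92563234e-04]
red [250.7  13.5] 7059 [ 0.56302734 -0.09343747] (85.9458236694336, 12.718554496765137) 89.955078125
red [253.7 133.5] 151 [ 0.52084808 -0.09421085] (24.405899047851562, 0.42812132835388184) -89.8949241116643
red [252.6 215.3] 335 [ 0.49240778 -0.09375225] (12.864339828491211, 5.477158069610596) -82.8011121749878
yellow [255.5 228.2] 11263 [ 0.46368286 -0.09408868] (90.85739135742188, 40.996368408203125) -0.04132843017578125
```

View pics/w8b.png

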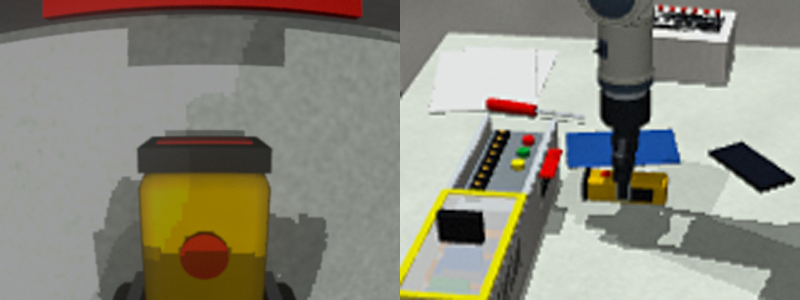

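The scanner points square at the hood: scanner y is −0.094, hood centre y is −0.093, and the nose with its red window faces the rack at x≈0.52. Holding.

Call:
step_arm(
  deltas=[
    [1, [0, 0, 0], [0, 0, 0]],
    [1, [0, 0, 0], [0, 0, 0]],
    [1, [0, 0, 0], [0, 0, 0]],
    [1, [0, 0, 0], [0, 0, 0]],
    [1, [0, 0, 0], [0, 0, 0]],
    [1, [0, 0, 0], [0, 0, 0]],
    [1, [0, 0, 0], [0, 0, 0]],
    [1, [0, 0, 0], [0, 0, 0]],
    [1, [0, 0, 0], [0, 0, 0]],
    [1, [0, 0, 0], [0, 0, 0]],
    [1, [0, 0, 0], [0, 0, 0]],
    [1, [0, 0, 0], [0, 0, 0]],
  ],
)

```text
clock: 26.55
tool_pos: [0.4521, -0.0932, 0.0574]
eef_rot: [-3.142, 0.0, -0.0]
ft_force: [-0.2, -0.4, -1.6]
gripper_width: 0.0429
grip_force: 61.8
```

Call:
step_arm(
  deltas=[
    [1, [0, 0, 0], [0, 0, 0]],
    [1, [0, 0, 0], [0, 0, 0]],
    [1, [0, 0, 0], [0, 0, 0]],
    [1, [0, 0, 0], [0, 0, 0]],
    [1, [0, 0, 0], [0, 0, 0]],
    [1, [0, 0, 0], [0, 0, 0]],
    [1, [0, 0, 0], [0, 0, 0]],
    [1, [0, 0, 0], [0, 0, 0]],
    [1, [0, 0, 0], [0, 0, 0]],
    [1, [0, 0, 0], [0, 0, 0]],
    [1, [0, 0, 0], [0, 0, 0]],
    [1, [0, 0, 0], [0, 0, 0]],
  ],
)

```text
clock: 27.75
tool_pos: [0.4521, -0.0932, 0.0574]
eef_rot: [-3.142, 0.0, -0.0]
ft_force: [-0.0, 0.3, -1.3]
gripper_width: 0.0433
grip_force: 61.8
```

Call:
step_arm(
  deltas=[
    [1, [-0.01, 0, -0.03], [0, 0, 0]],
    [1, [-0.01, 0.04, -0.05], [0, 0, 0]],
    [1, [0, 0.085, -0.05], [0, 0, 0]],
    [1, [0.01, 0.13, -0.05], [0, 0, 0]],
    [1, [0.02, 0.17, -0.05], [0, 0, 0]],
    [1, [0.03, 0.21, -0.05], [0, 0, 0]],
    [1, [0.034, 0.24, -0.04], [0, 0, 0]],
    [1, [0.034, 0.249, -0.02], [0, 0, 0]],
    [1, [0.034, 0.249, 0.01], [0, 0, 0]],
    [1, [0.034, 0.249, 0.03], [0, 0, 0]],
    [1, [0.034, 0.249, 0.04], [0, 0, 0]],
    [1, [0.034, 0.249, 0.044], [0, 0, 0]],
  ],
)

```text
clock: 28.95
tool_pos: [0.4856, -0.3418, 0.0124]
eef_rot: [-3.141, 0.001, -0.0]
ft_force: [-0.5, 0.2, -0.6]
gripper_width: 0.043
grip_force: 62.1
```

Call:
step_arm(
  deltas=[
    [1, [0, 0, 0.002], [0, 0, 0]],
    [1, [0, 0, 0.002], [0, 0, 0]],
  ],
)

```text
clock: 29.15
tool_pos: [0.4866, -0.3425, 0.0121]
eef_rot: [3.141, -0.001, 0.0]
ft_force: [0.4, 0.0, -0.9]
gripper_width: 0.0431
grip_force: 62.1
```

Call:
step_arm(
  deltas=[
    [1, [0, 0, 0.001], [0, 0, 0]],
    [1, [0, 0, 0.002], [0, 0, 0]],
    [0.7, [0, 0, 0.002], [0, 0, 0]],
    [0.3, [0, 0, 0.002], [0, 0, 0]],
    [0, [0, 0, 0.0], [0, 0, 0]],
    [0, [0, 0, 0], [0, 0, 0]],
    [0, [0, 0, -0.03], [0, 0, 0]],
    [0, [0, 0, -0.07], [0, 0, 0]],
    [0, [0, 0, -0.12], [0, 0, 0]],
    [0, [-0.02, 0, -0.17], [0, 0, 0]],
    [0, [-0.04, 0, -0.22], [0, 0, 0]],
    [0, [-0.05, 0, -0.27], [0, 0, 0]],
  ],
)

```text
clock: 30.35
tool_pos: [0.4364, -0.3418, 0.2747]
eef_rot: [-3.141, 0.001, -0.0]
ft_force: [0.5, -1.0, 0.7]
gripper_width: 0.0853
grip_force: 0.0
```

Call:
step_arm(
  deltas=[
    [0, [-0.005, -0.08, -0.02], [0, 0, 0]],
    [0, [-0.005, -0.1, -0.05], [0, 0, 0]],
    [0, [-0.005, -0.1, -0.05], [0, 0, 0]],
    [0, [-0.005, -0.1, -0.05], [0, 0, 0]],
    [0, [-0.005, -0.1, -0.05], [0, 0, 0]],
  ],
)

```text
clock: 30.85
tool_pos: [0.433, -0.2427, 0.3225]
eef_rot: [3.141, 0.0, 0.001]
ft_force: [-0.4, 0.0, 0.1]
gripper_width: 0.0854
grip_force: 0.0
```

```bash
python3 - <<'E'
from h import *
w=grab("wrist");t=grab("top");s=manip.get_state(); print(s["tool_pos"],s["ft_force"])
cv2.imwrite("pics/w9b.png",np.hstack([cv2.resize(w["bgr"],(400,300)),cv2.resize(t["bgr"],(400,300))]))
for c,st,px in blobs(w,"yellow",200): print("yellow",c.round(1),st[4],*rect(w,px,.041))
for c,st,px in blobs(w,"blue",200): print("blue",c.round(1),st[4],*rect(w,px,.003))
for c,st,px in blobs(t,"yellow",200): print("top",c,st[4],*rect(t,px,.122))
E
```

```text
[ 0.43266381 -0.2429827   0.32174018] [0.25149342 0.70442059 1.11653612]
yellow [33.4 50.4] 724 [0.65345215 0.15955594] (124.63213348388672, 121.56256103515625) 89.91938781738281
yellow [321.  120.6] 2071 [ 0.48268091 -0.34180081] (118.4552993774414, 41.44364929199219) -0.129486083984375
blue [311.8 112.6] 6690 [ 0.48648074 -0.34167474] (197.440673828125, 127.82006072998047) 10.764184951782227
top [215.3111588  135.70815451] 466 [0.64000226 0.15543117] (248.92654418945312, 123.81531524658203) -89.96583133935928
```

View pics/w9b.png

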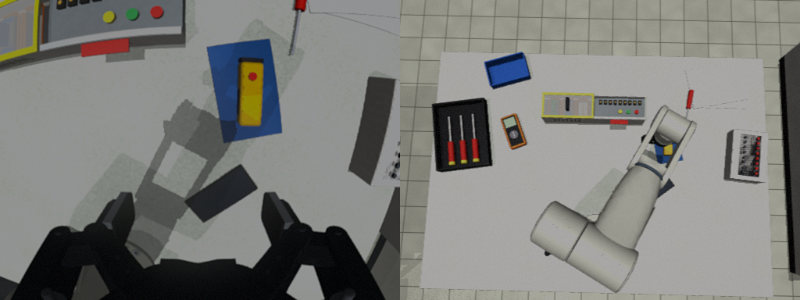

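The scanner lies flat in the middle of the mat at left-picture (250, 93). The guard is unchanged and shut, and the phone, multimeter and screwdriver haven't moved.

```bash
python3 -c "
from bench import manip
print(manip.hand_in())"
```

```text
the job is handed in; nothing more can be done
None
```

I handed the job in at about 31 s: both modules present (blue and green) are seated in slots 1 and 2, the guard is shut, the scanner was held at the label for over two seconds and laid back in the middle of its mat, and no verdict came back.

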